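# Nip up the cover of a wine filter in cross order

## Task

The cover of the wine filter is held by four crank nuts that are only finger-loose. Turn each one clockwise by its handle, about half a turn, until you feel it seat and pull up firm (about 10 N at the handle, never more than 13 N), working in cross order so that the cover goes down evenly: after the first nut tighten the one diagonally opposite it, then the other two. Leave all four tight and let go, and do not shift the jar, the pan or the spare seal.

Things in the scene. Friction and masses are not known exactly. Their poses are not given: they have to be found in the camera images.
- filter: Steel wine-filter housing, fixed, 230 mm across its flange; origin at the centre of its foot on the table. Four studs at (+-63.6, +-63.6) mm in its x-y frame, 90 mm from its centre line: stud 1 at (+,+), 2 (-,+), 3 (-,-), 4 (+,-); so 1 is diagonally opposite 3, and 2 opposite 4. Two pipe stubs at height 45 mm run along its +x and -x, to 98 mm from its centre line.
- cover_mid (a point): Centre of the top face of the flat round steel cover (230 mm across, 10 mm thick, top 116 mm above the table; z is its normal), with a low knob in the middle ending 21 mm above that face. The cover is drawn down a few tenths of a mm onto its gasket as the nuts seat.
- grip1 (a point): Middle of the upright handle of crank nut 1, on stud 1: a black round bar 16 mm across, 42 mm tall, spinning freely on its own axis, 40 mm from the stud's axis. This point is 172 mm above the table, 20 mm below the handle's top and 22 mm above the crank arm; arm, nut and stud end below 154 mm. Tightening is clockwise from above, in a level circle; while loose it drags with about 2.5 N.
- washer1 (a point): Centre of the underside of the dark cup washer (34 mm wide) under nut 1, on stud 1's axis, 116 mm up while loose. It stays there until the nut seats, after 2.5 to 3.5 rad, which cannot be known beforehand. Past seating the force at the handle steps to 7 N and rises by 1.5 N, and the washer goes down by 0.1 mm (too little to go by), per 0.1 rad. Firm: 10 N; under 9 N not surely tight, over 13 N overstrained. Let go, it eases back slightly.
- grip2 (a point): Middle of the upright handle of crank nut 2, on stud 2: a black round bar 16 mm across, 42 mm tall, spinning freely on its own axis, 40 mm from the stud's axis. This point is 172 mm above the table, 20 mm below the handle's top and 22 mm above the crank arm; arm, nut and stud end below 154 mm. Tightening is clockwise from above, in a level circle; while loose it drags with about 2.5 N.
- washer2 (a point): Centre of the underside of the dark cup washer (34 mm wide) under nut 2, on stud 2's axis, 116 mm up while loose. It stays there until the nut seats, after 2.5 to 3.5 rad, which cannot be known beforehand. Past seating the force at the handle steps to 7 N and rises by 1.5 N, and the washer goes down by 0.1 mm (too little to go by), per 0.1 rad. Firm: 10 N; under 9 N not surely tight, over 13 N overstrained. Let go, it eases back slightly.
- grip3 (a point): Middle of the upright handle of crank nut 3, on stud 3: a black round bar 16 mm across, 42 mm tall, spinning freely on its own axis, 40 mm from the stud's axis. This point is 172 mm above the table, 20 mm below the handle's top and 22 mm above the crank arm; arm, nut and stud end below 154 mm. Tightening is clockwise from above, in a level circle; while loose it drags with about 2.5 N.
- washer3 (a point): Centre of the underside of the dark cup washer (34 mm wide) under nut 3, on stud 3's axis, 116 mm up while loose. It stays there until the nut seats, after 2.5 to 3.5 rad, which cannot be known beforehand. Past seating the force at the handle steps to 7 N and rises by 1.5 N, and the washer goes down by 0.1 mm (too little to go by), per 0.1 rad. Firm: 10 N; under 9 N not surely tight, over 13 N overstrained. Let go, it eases back slightly.
- grip4 (a point): Middle of the upright handle of crank nut 4, on stud 4: a black round bar 16 mm across, 42 mm tall, spinning freely on its own axis, 40 mm from the stud's axis. This point is 172 mm above the table, 20 mm below the handle's top and 22 mm above the crank arm; arm, nut and stud end below 154 mm. Tightening is clockwise from above, in a level circle; while loose it drags with about 2.5 N.
- washer4 (a point): Centre of the underside of the dark cup washer (34 mm wide) under nut 4, on stud 4's axis, 116 mm up while loose. It stays there until the nut seats, after 2.5 to 3.5 rad, which cannot be known beforehand. Past seating the force at the handle steps to 7 N and rises by 1.5 N, and the washer goes down by 0.1 mm (too little to go by), per 0.1 rad. Firm: 10 N; under 9 N not surely tight, over 13 N overstrained. Let go, it eases back slightly.
- jar: Bystander: closed amber glass jar, 80 mm across, 110 mm tall; origin at the centre of its underside.
- pan: Bystander: small open steel pan, 130 mm across, 70 mm tall; origin at the centre of its underside.
- spare_seal: Bystander: flat black rubber ring, 120 mm across, 8 mm thick, lying on the table; origin at the centre of its underside.
Things that resemble listed ones, but are neither listed nor needed, are in the scene too. Leave any green look-alike of the filter alone.

How it is judged (in metres and radians):
On the way, in this order (a step that is already met when the one before it is completed fails the run):
1. a first nut is tight (z of any of washer1, washer2, washer3, washer4 in the frame of filter below 0.11595 m), for 0.2 s.
2. the nut diagonally opposite is tight too ((z of each of washer1, washer3 in the frame of filter below 0.11595 m or z of each of washer2, washer4 in the frame of filter below 0.11595 m)), for 0.2 s.
3. a third nut is tight ((z of each of washer2, washer3, washer4 in the frame of filter below 0.11595 m or z of each of washer1, washer3, washer4 in the frame of filter below 0.11595 m or z of each of washer1, washer2, washer4 in the frame of filter below 0.11595 m or z of each of washer1, washer2, washer3 in the frame of filter below 0.11595 m)), for 0.2 s.
4. all four nuts are tight (z of each of washer1, washer2, washer3, washer4 in the frame of filter below 0.11595 m), for 0.2 s.
At the end, for the whole second after the job is handed in: All four nuts are tight and stay so after being let go (each cup washer pressed down more than 0.05 mm, that is, its nut seated and pulled up by more than 0.05 rad), the cover lies level within 0.003 rad, and the jar, the pan and the spare seal are at rest (all of step 4 and angle between cover_mid's own z axis and vertical below 0.003 rad and linear speed of each of jar, pan, spare_seal below 0.02 m/s); the robot touches nothing.
It fails at once if a nut is overstrained (its washer pressed down more than 0.5 mm, some 14 N at the handle) (z of any of washer1, washer2, washer3, washer4 in the frame of filter below 0.1155 m).
It fails at once if two neighbouring nuts are tight before any opposite pair is ((z of each of washer1, washer2 in the frame of filter below 0.11595 m or z of each of washer2, washer3 in the frame of filter below 0.11595 m or z of each of washer3, washer4 in the frame of filter below 0.11595 m or z of each of washer4, washer1 in the frame of filter below 0.11595 m) and not (z of each of washer1, washer3 in the frame of filter below 0.11595 m or z of each of washer2, washer4 in the frame of filter below 0.11595 m)).
It fails at once if the jar, the pan or the spare seal is shifted by more than 30 mm (distance of any of jar, pan, spare_seal from where it was at the start of the episode above 0.03 m).
It also fails if it takes over 72 s, if anything falls off the work surface, if the arm or the gripper's body presses on something with over 40 N, if the wrist force passes 120 N, or if a joint passes its speed limit or range.

## Robot

A 6-joint arm with a two-finger parallel gripper is mounted at the origin on the work surface. World frame = base frame: x ahead of the robot, y to its left, z up, the work surface at z = 0. Lengths are in mm, angles in rad, forces in N, time in s.
With the tool pointing down it reaches from about 375 to 975 mm from the base axis. Payload 3.8 kg.
Tool frame: the origin (TCP) lies at the very end of the fingers, on their centre line; the grasp point (between the pads) lies r.grasp_offset behind it (r.grasp_offset is the distance from the TCP to the grasp point, in mm); z points along the fingers, y is the line along which they close (so a half turn about z gives the same grasp; the last joint's range is limited). The gripper opens to 88 mm and grips with 3 to 60 N. Pads are 18 mm wide; open, the fingers measure 123 mm over their backs; the gripper's body (75 mm by 187 mm) begins 45 mm behind the grasp point.
Start: joints at [-1.233, 0.264, 1.604, -0, 1.274, -0.037], TCP at [247.103, -628.139, 238.706] pointing down, gripper open.
Joint ranges: [-2.63, 2.63], [-0.94, 2.18], [0.31, 2.57], [-1.31, 4.45], [0, 2.66], [-2.55, 2.55]. Speed limits (rad/s): [2.57, 2.57, 3.14, 3.14, 3.14, 3.14].

## Interface

Orientations are given as [roll, pitch, yaw] about the fixed x, y, z axes, in that order (R = Rz(yaw) Ry(pitch) Rx(roll)).
In Python, from cell import r, vision, nets gives the robot as it stands.
- The arm moves only by the tool play_rows, never from a script. Its argument "targets" is a list of rows, each a list of 4 numbers: the shift along the tool's x, y, z in m, then the turn about the tool's z in rad. In form: [[x, y, z, twist], ...]. A call has 1 to 12 rows; each row shifts and turns the commanded pose from where the row before left it, along the tool's axes as they then stand; what a row does not reach is not made up. A row lasts 1/10 s, in which the tool goes at most 50 mm and 8.59 degrees, less where a joint would pass 70% of its speed; a pose out of reach is approached as far as the arm can. A call with a gripper value outside its range is refused whole. "jaw" is the opening, from 0 (shut) to 1 (fully open), set as the call begins (left out, the last holds). The fingers move at their own pace and stop on an object; the grip force is fixed at half the most. Time passes only in rows, so rows that do not move let the fingers close. It gives the time, the measured TCP pose, the force, the opening and the grip force at its end, in the units of the state.
- r.read_state(): the state, without advancing time (a new reading comes with each control period).
- vision.capture(name): name is "scene" or "top"; returns the picture (480x640x3 uint8, red, green, blue); there is no depth.
- vision.get_calibration(name): a dict with "intrinsics" (3x3 intrinsics, pixels), "k1" (the pictures are not rectified: a ray, as slopes to the right and down, at radius r is drawn at 1 + k1 r^2 times it, then the intrinsics apply), "T" (4x4, takes a point from camera to world coordinates). Camera axes: x right, y down, z forward; pixel columns grow to the right and rows downward; lengths in mm; the calibration is good to about 2 mm. A picture is of the moment at which its call begins. get_calibration takes no time and is no camera call.
- r.sign_off(): hands the job in; it is judged then, once.
Trained networks look in the newest picture that a camera, given by its name, has taken for a name from the list of things; names that differ only in an ending like _2 or _b are one class to them, and where a whole thing is asked for, a point or a joint stands for the part that bears it (a point fixed in the world has none). Each returns a list of dicts, best first, with "conf" (0 to 1); they miss things now and then, are a little off and sometimes report something else, mostly with a low value. They report only what shows in the picture. A call takes as long as a camera call. They do not tell look-alikes from the thing itself.
- nets.silhouettes(camera, target): "mask" (480x640 bool, what is visible of it).
- nets.mark_of(camera, target): "at" ([x, y, z] in mm, in world coordinates, good to about 4 mm: a listed point, or the origin of a listed thing).
The state is a dict: "clock": time; "q": joint angles; "dq": joint speeds; "tau": joint torques, N m; "eef_pos": TCP position; "tool_rot": TCP orientation; "contact_force": force on the tool from outside, world axes, zero at the start; "moment": the same for the moment, N m; "grip_width": finger opening in mm; "finger_force": force on a finger pad.
Only numpy, scipy, OpenCV 4.12 (cv2) and the standard library are available. Lean on these libraries where they do the work, as an engineer would, in place of code of your own. Each camera call takes 0.05 s, during which the arm holds its last target. There are 200 camera calls.

## Working session

There is one attempt and no reset: what is moved stays moved. The work goes in short steps, Python scripts to look and compute and a tool call to move; the robot and the scene stay as the last step left them, time stands still between calls to the robot, and variables do not carry over. Pictures are saved under pics/ and viewed, at most 10 in all, crops included, and the job is handed in when it is done.

Besides the shell and the picture viewer there is one more tool, called after "Request:" by a JSON object that holds its "api" and its "payload", one argument or row to a line. play_rows: Moves the arm, as the interface text tells. Its arguments: {"type":"object","properties":{"targets":{"type":"array"},"jaw":{"type":"number"}},"required":["targets"]}

```bash
mkdir -p pics; ls
cat > h.py <<'E'
import numpy as np, cv2
from cell import r, vision, nets
def px2w(cam,u,v,z):
    c=vision.get_calibration(cam);K=np.array(c["intrinsics"]);T=np.array(c["T"])
    d=cv2.undistortPoints(np.array([[[u,v]]],float),K,np.array([c["k1"],0,0,0.]))[0,0]
    ray=T[:3,:3]@np.array([d[0],d[1],1]);o=T[:3,3]
    return o+ray*(z-o[2])/ray[2]
E
python3 - <<'E'
from h import *
s=r.read_state();print(s["clock"],s["eef_pos"],s["tool_rot"],s["contact_force"],s["grip_width"],r.grasp_offset)
for c in("scene","top"):
    im=vision.capture(c);cv2.imwrite(f"pics/{c}0.png",im[:,:,::-1])
    print(c,np.array(vision.get_calibration(c)["T"])[:3,3].round())
    for n in("filter","cover_mid","grip1","washer1","jar","pan","spare_seal"):
        print(n,[(np.round(d["at"]).tolist(),round(d["conf"],2)) for d in nets.mark_of(c,n)][:9])
E
```

```text
pics
0.0 [ 246.88957998 -627.48757668  237.40101842] [-3.13939505e+00 -9.78737721e-05  3.74814801e-01] [ 0.61355387 -0.89795267  0.55077666] 88.2693963439026 18.700000000000003
scene [1288.  -36. 1173.]
filter [([478.0, -172.0, 0.0], 0.81)]
cover_mid [([562.0, 103.0, 115.0], 0.85)]
grip1 [([612.0, 130.0, 172.0], 0.71), ([625.0, 76.0, 168.0], 0.6), ([532.0, 11.0, 173.0], 0.51), ([492.0, 200.0, 172.0], 0.46)]
washer1 [([553.0, -233.0, 116.0], 0.7), ([414.0, -107.0, 118.0], 0.69), ([420.0, -241.0, 114.0], 0.67), ([696.0, -142.0, 114.0], 0.67), ([821.0, -170.0, 114.0], 0.62), ([497.0, 159.0, 115.0], 0.61), ([798.0, -292.0, 114.0], 0.6), ([630.0, 40.0, 120.0], 0.57), ([536.0, -100.0, 114.0], 0.57)]
jar [([596.0, 459.0, -3.0], 0.94)]
pan [([544.0, -436.0, 2.0], 0.63)]
spare_seal [([396.0, 339.0, 3.0], 0.81)]
top [ 490.   -4. 1301.]
filter [([747.0, -222.0, 2.0], 0.98), ([484.0, -170.0, 0.0], 0.77)]
cover_mid [([564.0, 100.0, 114.0], 0.89)]
grip1 [([541.0, 6.0, 174.0], 0.62), ([607.0, 129.0, 173.0], 0.57), ([491.0, 204.0, 172.0], 0.39), ([625.0, 80.0, 169.0], 0.37)]
washer1 [([798.0, -296.0, 114.0], 0.62), ([826.0, -169.0, 116.0], 0.59), ([504.0, 35.0, 119.0], 0.55), ([409.0, -114.0, 112.0], 0.54), ([625.0, 166.0, 120.0], 0.53), ([499.0, 159.0, 120.0], 0.52), ([424.0, -237.0, 117.0], 0.51), ([536.0, -102.0, 114.0], 0.46), ([550.0, -230.0, 114.0], 0.43)]
jar [([566.0, 98.0, 115.0], 0.71), ([600.0, 459.0, 5.0], 0.62)]
pan [([548.0, -439.0, 2.0], 0.77), ([626.0, 83.0, 169.0], 0.66)]
spare_seal [([609.0, 129.0, 170.0], 0.3)]
```

View pics/top0.png

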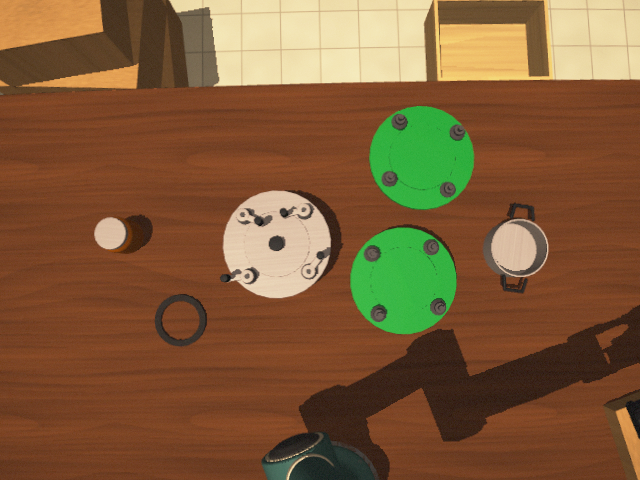

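View pics/scene0.png

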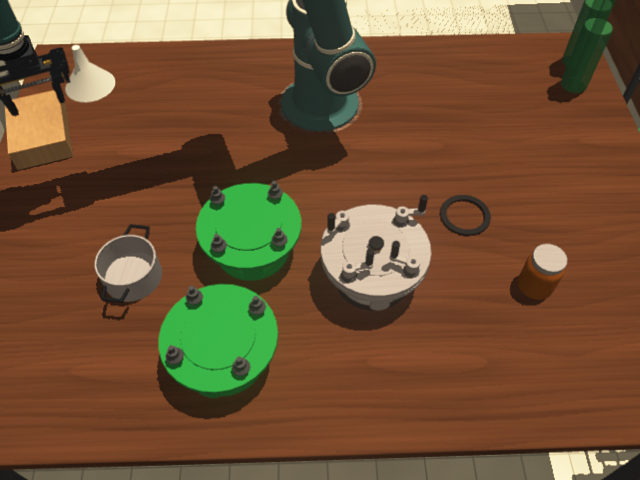

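The top picture shows the white filter at about pixel (277,244), with four crank nuts and handles around (258,221), (285,212), (320,256) and (226,278). The scene picture agrees, and the two green things are look-alikes. Fitting the 90 mm stud square gives a centre of (564,100), and the handles sit about 40 mm from their studs as they should. I'll turn the tool to yaw 90°, so tool x = world y and tool y = world x, then go to handle A at (610,130).

Request:
{"api": "play_rows", "payload": {
  "targets": [
    [0, 0, 0, -0.1495],
    [0, 0, 0, -0.1495],
    [0, 0, 0, -0.1495],
    [0, 0, 0, -0.1495],
    [0, 0, 0, -0.1495],
    [0, 0, 0, -0.1495],
    [0, 0, 0, -0.1495],
    [0, 0, 0, -0.1495],
    [0.04, 0.02, 0, 0],
    [0.04, 0.02, 0, 0],
    [0.04, 0.02, 0, 0],
    [0, 0, 0, 0]
  ],
  "jaw": 0.6
}}

```text
clock: 2.0
eef_pos: [308.9, -503.9, 238.7]
tool_rot: [3.141, -0.002, 1.574]
contact_force: [0.1, 0.3, 0.2]
grip_width: 52.6
finger_force: 0.0
```

Request:
{"api": "play_rows", "payload": {
  "targets": [
    [0.045, 0.021, 0, 0],
    [0.045, 0.021, 0, 0],
    [0.045, 0.021, 0, 0],
    [0.045, 0.021, 0, 0],
    [0.045, 0.021, 0, 0],
    [0.045, 0.021, 0, 0],
    [0.045, 0.021, 0, 0],
    [0.045, 0.021, 0, 0],
    [0.045, 0.021, 0, 0],
    [0.045, 0.021, 0, 0],
    [0.045, 0.021, 0, 0],
    [0.045, 0.021, 0, 0]
  ]
}}

```text
clock: 3.2
eef_pos: [560.4, 33.2, 239.2]
tool_rot: [3.14, 0.001, 1.571]
contact_force: [1.0, -0.5, 1.2]
grip_width: 52.6
finger_force: 0.0
```

Request:
{"api": "play_rows", "payload": {
  "targets": [
    [0.047, 0.025, 0, 0],
    [0.047, 0.025, 0, 0],
    [0, 0, 0, 0],
    [0, 0, 0, 0]
  ]
}}

```text
clock: 3.6
eef_pos: [606.6, 120.6, 238.3]
tool_rot: [-3.141, 0.001, 1.573]
contact_force: [-0.4, -0.7, 1.4]
grip_width: 53.0
finger_force: 0.0
```

Request:
{"api": "play_rows", "payload": {
  "targets": [
    [0.0095, 0.003, 0, 0],
    [0, 0, 0.02, 0],
    [0, 0, 0.02, 0],
    [0, 0, 0.02, 0],
    [0, 0, 0.01, 0],
    [0, 0, 0.008, 0],
    [0, 0, 0, 0],
    [0, 0, 0, 0]
  ]
}}

```text
clock: 4.4
eef_pos: [609.6, 129.4, 161.5]
tool_rot: [3.14, -0.0, 1.57]
contact_force: [-0.8, -0.4, 0.0]
grip_width: 52.7
finger_force: 0.0
```

Request:
{"api": "play_rows", "payload": {
  "targets": [
    [0, 0, 0, 0],
    [0, 0, 0, 0],
    [0, 0, 0, 0],
    [0, 0, 0, 0],
    [0, 0, 0, 0],
    [0, 0, 0, 0],
    [0, 0, 0, 0],
    [0, 0, 0, 0]
  ],
  "jaw": 0
}}

```text
clock: 5.2
eef_pos: [608.8, 129.6, 160.8]
tool_rot: [-3.141, 0.0, 1.571]
contact_force: [-2.2, 0.2, 1.5]
grip_width: 15.2
finger_force: 30.0
```

```bash
cat >> h.py <<'E'
def arc(c,p,step,n,R=40):
    """rows [dx,dy] tool (tool x=world y, tool y=world x), clockwise about c from p"""
    c=np.array(c,float);p=np.array(p,float);d=p-c;t=np.arctan2(d[1],d[0])
    th=t-step*np.arange(1,n+1);q=np.vstack([p,c+R*np.c_[np.cos(th),np.sin(th)]])
    print("r0 %.1f th0 %.3f"%(np.hypot(*d),t),[[round(float(b)/1e3,4),round(float(a)/1e3,4),0,0] for a,b in np.diff(q,axis=0)])
def tan(c,p,F,t0):
    d=np.array(p,float)[:2]-c;t=np.arctan2(d[1],d[0]);F=np.array(F,float)[:2]
    print("r %.1f turned %.3f  resist %.1f radial(out) %.1f"%(np.hypot(*d),(t0-t)%(2*np.pi),-F@[np.sin(t),-np.cos(t)],F@d/np.hypot(*d)))
E
python3 -c "
from h import *
arc((624.7,166.5),(609.3,129.6),.2,12)"
```

```text
r0 40.0 th0 -1.966 [[0.0038, -0.007, 0, 0], [0.0051, -0.0061, 0, 0], [0.0062, -0.005, 0, 0], [0.0071, -0.0037, 0, 0], [0.0077, -0.0022, 0, 0], [0.008, -0.0006, 0, 0], [0.0079, 0.001, 0, 0], [0.0076, 0.0025, 0, 0], [0.0069, 0.004, 0, 0], [0.006, 0.0053, 0, 0], [0.0048, 0.0064, 0, 0], [0.0034, 0.0072, 0, 0]]
```

Request:
{"api": "play_rows", "payload": {
  "targets": [
    [0.0038, -0.007, 0, 0],
    [0.0051, -0.0061, 0, 0],
    [0.0062, -0.005, 0, 0],
    [0.0071, -0.0037, 0, 0],
    [0, 0, 0, 0],
    [0, 0, 0, 0]
  ]
}}

```text
clock: 5.8
eef_pos: [587.0, 153.2, 160.8]
tool_rot: [-3.141, -0.002, 1.571]
contact_force: [1.0, 3.0, 0.4]
grip_width: 14.8
finger_force: 30.0
```

Request:
{"api": "play_rows", "payload": {
  "targets": [
    [0.0077, -0.0022, 0, 0],
    [0.008, -0.0006, 0, 0],
    [0.0079, 0.001, 0, 0],
    [0.0076, 0.0025, 0, 0],
    [0, 0, 0, 0],
    [0, 0, 0, 0]
  ]
}}

```text
clock: 6.4
eef_pos: [588.7, 183.8, 160.8]
tool_rot: [3.14, -0.001, 1.571]
contact_force: [4.1, -1.6, -1.0]
grip_width: 15.2
finger_force: 30.0
```

Request:
{"api": "play_rows", "payload": {
  "targets": [
    [0.0069, 0.004, 0, 0],
    [0.006, 0.0053, 0, 0],
    [0.0048, 0.0064, 0, 0],
    [0.0034, 0.0072, 0, 0],
    [0, 0, 0, 0],
    [0, 0, 0, 0]
  ]
}}

```text
clock: 7.0
eef_pos: [611.3, 204.3, 160.7]
tool_rot: [3.141, -0.0, 1.571]
contact_force: [2.0, -3.8, 1.2]
grip_width: 15.2
finger_force: 30.0
```

```bash
python3 -c "
from h import *
for p,F in (((587,153.2),(1,3)),((588.7,183.8),(4.1,-1.6)),((611.3,204.3),(2,-3.8))): tan((624.7,166.5),p,F,-1.966)
arc((624.7,166.5),(611.3,204.3),.1,14,39.7)"
```

```text
r 40.0 turned 0.836  resist -2.5 radial(out) -1.9
r 39.9 turned 1.624  resist -0.3 radial(out) -4.4
r 40.1 turned 2.406  resist -0.6 radial(out) -4.2
r0 40.1 th0 1.911 [[0.0008, 0.0039, 0, 0], [0.0008, 0.0039, 0, 0], [0.0004, 0.004, 0, 0], [-0.0, 0.004, 0, 0], [-0.0004, 0.0039, 0, 0], [-0.0008, 0.0039, 0, 0], [-0.0012, 0.0038, 0, 0], [-0.0016, 0.0036, 0, 0], [-0.0019, 0.0035, 0, 0], [-0.0023, 0.0033, 0, 0], [-0.0026, 0.003, 0, 0], [-0.0029, 0.0027, 0, 0], [-0.0031, 0.0024, 0, 0], [-0.0034, 0.0021, 0, 0]]
```

Request:
{"api": "play_rows", "payload": {
  "targets": [
    [0.0008, 0.0039, 0, 0]
  ]
}}

```text
clock: 7.1
eef_pos: [613.7, 205.1, 160.6]
tool_rot: [-3.139, -0.0, 1.571]
contact_force: [-1.8, -3.5, 2.5]
grip_width: 15.1
finger_force: 30.0
```

Request:
{"api": "play_rows", "payload": {
  "targets": [
    [0.0006, 0.0039, 0, 0]
  ]
}}

```text
clock: 7.2
eef_pos: [617.8, 206.0, 160.7]
tool_rot: [-3.14, -0.001, 1.571]
contact_force: [-2.9, -1.7, 3.4]
grip_width: 15.1
finger_force: 30.0
```

Request:
{"api": "play_rows", "payload": {
  "targets": [
    [0, 0, 0, 0]
  ]
}}

```text
clock: 7.3
eef_pos: [618.6, 206.1, 160.7]
tool_rot: [-3.141, -0.001, 1.571]
contact_force: [-2.4, -0.6, 2.7]
grip_width: 15.0
finger_force: 30.0
```

Request:
{"api": "play_rows", "payload": {
  "targets": [
    [0.0002, 0.004, 0, 0],
    [0, 0, 0, 0]
  ]
}}

```text
clock: 7.5
eef_pos: [622.9, 206.4, 160.8]
tool_rot: [3.141, -0.001, 1.571]
contact_force: [-2.5, 0.1, 2.7]
grip_width: 15.2
finger_force: 30.0
```

Request:
{"api": "play_rows", "payload": {
  "targets": [
    [-0.0002, 0.004, 0, 0],
    [0, 0, 0, 0]
  ]
}}

```text
clock: 7.7
eef_pos: [627.2, 206.3, 160.8]
tool_rot: [3.141, -0.001, 1.571]
contact_force: [-1.4, 1.9, 3.4]
grip_width: 14.8
finger_force: 30.0
```

Request:
{"api": "play_rows", "payload": {
  "targets": [
    [-0.0005, 0.0039, 0, 0],
    [0, 0, 0, 0]
  ]
}}

```text
clock: 7.9
eef_pos: [631.3, 205.7, 160.9]
tool_rot: [3.14, -0.001, 1.571]
contact_force: [-1.7, 3.3, 2.8]
grip_width: 14.8
finger_force: 30.0
```

```bash
python3 -c "
from h import *
tan((626.5,166.5),(631.3,205.7),(-1.7,3.3),-1.966)
arc((626.5,166.5),(631.3,205.7),.1,10,40)"
```

```text
r 39.5 turned 2.868  resist 2.1 radial(out) 3.1
r0 39.5 th0 1.449 [[-0.0002, 0.004, 0, 0], [-0.0011, 0.0039, 0, 0], [-0.0015, 0.0037, 0, 0], [-0.0018, 0.0036, 0, 0], [-0.0022, 0.0034, 0, 0], [-0.0025, 0.0031, 0, 0], [-0.0028, 0.0029, 0, 0], [-0.0031, 0.0026, 0, 0], [-0.0033, 0.0023, 0, 0], [-0.0035, 0.0019, 0, 0]]
```

Request:
{"api": "play_rows", "payload": {
  "targets": [
    [-0.0002, 0.004, 0, 0],
    [0, 0, 0, 0]
  ]
}}

```text
clock: 8.1
eef_pos: [635.3, 204.9, 160.9]
tool_rot: [3.141, -0.0, 1.571]
contact_force: [-1.0, 2.8, 3.6]
grip_width: 15.2
finger_force: 30.0
```

Request:
{"api": "play_rows", "payload": {
  "targets": [
    [-0.0011, 0.0039, 0, 0],
    [0, 0, 0, 0]
  ]
}}

```text
clock: 8.3
eef_pos: [639.2, 203.7, 160.9]
tool_rot: [3.141, -0.0, 1.571]
contact_force: [0.4, 2.8, 3.1]
grip_width: 14.4
finger_force: 30.0
```

Request:
{"api": "play_rows", "payload": {
  "targets": [
    [-0.0015, 0.0037, 0, 0],
    [0, 0, 0, 0]
  ]
}}

```text
clock: 8.5
eef_pos: [641.8, 202.6, 160.8]
tool_rot: [-3.14, -0.001, 1.57]
contact_force: [-3.6, 4.3, 4.1]
grip_width: 15.0
finger_force: 30.0
```

Request:
{"api": "play_rows", "payload": {
  "targets": [
    [-0.0018, 0.0036, 0, 0],
    [0, 0, 0, 0]
  ]
}}

```text
clock: 8.7
eef_pos: [644.7, 201.2, 160.7]
tool_rot: [-3.139, -0.001, 1.571]
contact_force: [-4.8, 5.5, 4.7]
grip_width: 15.2
finger_force: 30.0
```

Request:
{"api": "play_rows", "payload": {
  "targets": [
    [-0.0022, 0.0034, 0, 0],
    [0, 0, 0, 0]
  ]
}}

```text
clock: 8.9
eef_pos: [647.7, 199.3, 160.7]
tool_rot: [-3.138, -0.002, 1.571]
contact_force: [-6.3, 5.2, 6.1]
grip_width: 14.9
finger_force: 30.0
```

```bash
python3 -c "
from h import *
s=r.read_state();print(s['eef_pos'],s['contact_force']);tan((626.5,166.5),s['eef_pos'],s['contact_force'],-1.966)"
```

```text
[647.72780022 199.33983603 160.68885643] [-6.29176702  5.18575997  6.07538662]
r 39.1 turned 3.320  resist 8.1 radial(out) 0.9
```

Request:
{"api": "play_rows", "payload": {
  "targets": [
    [-0.0025, 0.0031, 0, 0],
    [0, 0, 0, 0]
  ]
}}

```text
clock: 9.1
eef_pos: [650.6, 197.2, 160.7]
tool_rot: [-3.138, -0.002, 1.571]
contact_force: [-6.8, 7.5, 5.4]
grip_width: 15.2
finger_force: 30.0
```

```bash
python3 -c "
from h import *
s=r.read_state();print(s['eef_pos'],s['contact_force']);tan((626.5,166.5),s['eef_pos'],s['contact_force'],-1.966)"
```

```text
[650.57809309 197.2105197  160.6909817 ] [-6.80946912  7.52261242  5.44380735]
r 39.0 turned 3.411  resist 10.0 radial(out) 1.7
```

Request:
{"api": "play_rows", "payload": {
  "targets": [
    [0, 0, 0, 0],
    [0, 0, 0, 0],
    [0, 0, 0, 0],
    [0, 0, 0, 0],
    [0, 0, -0.02, 0],
    [0, 0, -0.03, 0],
    [0, 0, -0.02, 0],
    [0, 0, 0, 0]
  ],
  "jaw": 0.5
}}

```text
clock: 9.9
eef_pos: [654.7, 195.9, 235.0]
tool_rot: [3.134, -0.001, 1.57]
contact_force: [1.1, 0.2, 0.5]
grip_width: 44.3
finger_force: 0.0
```

Request:
{"api": "play_rows", "payload": {
  "targets": [
    [-0.03, -0.018, 0, 0],
    [-0.03, -0.018, 0, 0],
    [-0.03, -0.018, 0, 0],
    [-0.03, -0.018, 0, 0],
    [-0.03, -0.018, 0, 0],
    [-0.03, -0.018, 0, 0],
    [-0.0095, -0.005, 0, 0],
    [0, 0, 0, 0],
    [0, 0, 0, 0]
  ]
}}

```text
clock: 10.8
eef_pos: [539.6, 6.7, 230.3]
tool_rot: [3.142, -0.001, 1.57]
contact_force: [0.5, 1.1, 0.6]
grip_width: 44.4
finger_force: 0.0
```

Run:
```python
from h import *
s=r.read_state();print(s["clock"],s["eef_pos"],s["contact_force"],s["grip_width"])
for c in("scene","top"):
    im=vision.capture(c);cv2.imwrite(f"pics/{c}1.png",cv2.resize(im[150:330,200:480,::-1],(784,504)))
    for n in("cover_mid","grip1","washer1"):
        print(c,n,[(np.round(d["at"]).tolist(),round(d["conf"],2)) for d in nets.mark_of(c,n) if d["at"][1]>-40])
```

```text
10.8 [539.6395531    6.68162959 230.25374142] [0.514311   1.07136588 0.59388352] 44.356613245559515
scene cover_mid []
scene grip1 [([649.0, 200.0, 170.0], 0.7), ([622.0, 77.0, 169.0], 0.63), ([495.0, 198.0, 173.0], 0.44), ([533.0, 9.0, 172.0], 0.39)]
scene washer1 [([623.0, 166.0, 119.0], 0.59), ([633.0, 39.0, 119.0], 0.59), ([510.0, 30.0, 113.0], 0.54), ([499.0, 164.0, 116.0], 0.38)]
top cover_mid [([565.0, 100.0, 116.0], 0.82)]
top grip1 [([491.0, 204.0, 170.0], 0.59), ([649.0, 194.0, 173.0], 0.38)]
top washer1 [([626.0, 168.0, 118.0], 0.56), ([498.0, 157.0, 118.0], 0.46)]
```

Request:
{"api": "play_rows", "payload": {
  "targets": [
    [0.0013, -0.003, 0, 0],
    [0, 0, 0.02, 0],
    [0, 0, 0.02, 0],
    [0, 0, 0.02, 0],
    [0, 0, 0.01, 0],
    [0, 0, 0, 0],
    [0, 0, 0, 0]
  ]
}}

```text
clock: 11.9
eef_pos: [536.6, 7.6, 161.2]
tool_rot: [3.141, -0.0, 1.571]
contact_force: [0.3, 0.4, 0.5]
grip_width: 44.0
finger_force: 0.0
```

Request:
{"api": "play_rows", "payload": {
  "targets": [
    [0, 0, 0, 0],
    [0, 0, 0, 0],
    [0, 0, 0, 0],
    [0, 0, 0, 0],
    [0, 0, 0, 0],
    [0, 0, 0, 0],
    [0, 0, 0, 0]
  ],
  "jaw": 0
}}

```text
clock: 12.6
eef_pos: [536.5, 7.5, 161.1]
tool_rot: [3.141, 0.0, 1.571]
contact_force: [-0.8, 0.5, 3.8]
grip_width: 15.0
finger_force: 30.0
```

```bash
python3 -c "
from h import *
s=r.read_state();p=s['eef_pos'];print(p,s['contact_force'])
arc((504.5,33.5),p[:2],.2,12)"
```

```text
[536.5105879    7.46445232 161.14155131] [-0.81978642  0.49042028  3.84776766]
r0 41.3 th0 -0.683 [[-0.0049, -0.0066, 0, 0], [-0.0044, -0.0066, 0, 0], [-0.003, -0.0074, 0, 0], [-0.0015, -0.0078, 0, 0], [0.0001, -0.008, 0, 0], [0.0017, -0.0078, 0, 0], [0.0032, -0.0073, 0, 0], [0.0046, -0.0065, 0, 0], [0.0058, -0.0055, 0, 0], [0.0068, -0.0042, 0, 0], [0.0075, -0.0028, 0, 0], [0.0079, -0.0013, 0, 0]]
```

Request:
{"api": "play_rows", "payload": {
  "targets": [
    [-0.0049, -0.0066, 0, 0],
    [-0.0044, -0.0066, 0, 0],
    [-0.003, -0.0074, 0, 0],
    [-0.0015, -0.0078, 0, 0]
  ]
}}

```text
clock: 13.0
eef_pos: [507.8, -7.3, 161.3]
tool_rot: [3.14, 0.001, 1.57]
contact_force: [2.9, -2.3, 3.2]
grip_width: 14.9
finger_force: 30.0
```

Request:
{"api": "play_rows", "payload": {
  "targets": [
    [0.0001, -0.008, 0, 0],
    [0.0017, -0.0078, 0, 0],
    [0.0032, -0.0073, 0, 0],
    [0.0046, -0.0065, 0, 0]
  ]
}}

```text
clock: 13.4
eef_pos: [477.4, 3.5, 161.1]
tool_rot: [3.142, -0.0, 1.57]
contact_force: [2.4, -0.7, 3.8]
grip_width: 14.9
finger_force: 30.0
```

Request:
{"api": "play_rows", "payload": {
  "targets": [
    [0.0058, -0.0055, 0, 0],
    [0.0068, -0.0042, 0, 0],
    [0.0075, -0.0028, 0, 0],
    [0.0079, -0.0013, 0, 0]
  ]
}}

```text
clock: 13.8
eef_pos: [464.7, 31.9, 161.0]
tool_rot: [3.14, 0.0, 1.571]
contact_force: [5.4, -3.3, 2.9]
grip_width: 14.6
finger_force: 30.0
```

```bash
python3 -c "
from h import *
s=r.read_state();p=s['eef_pos'];print(p)
tan((504.5,33.5),p,s['contact_force'],-.683)
arc((504.5,33.5),p[:2],.1,12)"
```

```text
[464.70215277  31.89395305 161.00161993]
r 39.8 turned 2.418  resist 3.5 radial(out) -5.3
r0 39.8 th0 -3.101 [[0.004, -0.0001, 0, 0], [0.004, 0.0004, 0, 0], [0.0039, 0.0008, 0, 0], [0.0038, 0.0012, 0, 0], [0.0037, 0.0016, 0, 0], [0.0035, 0.002, 0, 0], [0.0033, 0.0023, 0, 0], [0.003, 0.0026, 0, 0], [0.0028, 0.0029, 0, 0], [0.0025, 0.0032, 0, 0], [0.0021, 0.0034, 0, 0], [0.0018, 0.0036, 0, 0]]
```

Request:
{"api": "play_rows", "payload": {
  "targets": [
    [0.004, 0.0008, 0, 0],
    [0, 0, 0, 0]
  ]
}}

```text
clock: 14.0
eef_pos: [465.0, 36.3, 161.0]
tool_rot: [-3.141, -0.0, 1.572]
contact_force: [1.5, -0.1, 7.4]
grip_width: 15.4
finger_force: 30.0
```

Request:
{"api": "play_rows", "payload": {
  "targets": [
    [0.004, 0.0008, 0, 0],
    [0, 0, 0, 0]
  ]
}}

```text
clock: 14.2
eef_pos: [465.5, 40.0, 160.9]
tool_rot: [-3.14, -0.0, 1.571]
contact_force: [0.7, -1.1, 8.2]
grip_width: 14.9
finger_force: 30.0
```

Request:
{"api": "play_rows", "payload": {
  "targets": [
    [0.0039, 0.001, 0, 0],
    [0, 0, 0, 0]
  ]
}}

```text
clock: 14.4
eef_pos: [466.4, 43.8, 160.9]
tool_rot: [-3.14, 0.0, 1.571]
contact_force: [0.4, -1.8, 8.8]
grip_width: 15.0
finger_force: 30.0
```

```bash
python3 -c "
from h import *
s=r.read_state();p=s['eef_pos'];print(p)
tan((506,33.5),p,s['contact_force'],-.683)
arc((506,33.5),p[:2],.1,10)"
```

```text
[466.44451294  43.83928615 160.91128049]
r 40.9 turned 2.714  resist 1.6 radial(out) -0.8
r0 40.9 th0 2.886 [[0.0036, 0.0021, 0, 0], [0.0037, 0.0016, 0, 0], [0.0035, 0.0019, 0, 0], [0.0033, 0.0023, 0, 0], [0.003, 0.0026, 0, 0], [0.0028, 0.0029, 0, 0], [0.0025, 0.0031, 0, 0], [0.0021, 0.0034, 0, 0], [0.0018, 0.0036, 0, 0], [0.0014, 0.0037, 0, 0]]
```

Request:
{"api": "play_rows", "payload": {
  "targets": [
    [0.0037, 0.0016, 0, 0],
    [0, 0, 0, 0]
  ]
}}

```text
clock: 14.6
eef_pos: [467.7, 47.6, 160.9]
tool_rot: [-3.139, -0.0, 1.571]
contact_force: [-0.9, -0.4, 9.0]
grip_width: 14.9
finger_force: 30.0
```

Request:
{"api": "play_rows", "payload": {
  "targets": [
    [0.0036, 0.0018, 0, 0],
    [0, 0, 0, 0]
  ]
}}

```text
clock: 14.8
eef_pos: [469.4, 51.3, 160.9]
tool_rot: [-3.138, -0.0, 1.571]
contact_force: [-1.2, -0.6, 9.5]
grip_width: 15.3
finger_force: 30.0
```

```bash
python3 -c "
from h import *
s=r.read_state();p=s['eef_pos'];print(p)
tan((506,33.5),p,s['contact_force'],-.683)
arc((506,33.5),p[:2],.1,8)"
```

```text
[469.40152335  51.25689155 160.85719821]
r 40.7 turned 2.910  resist 1.1 radial(out) 0.8
r0 40.7 th0 2.690 [[0.0032, 0.0025, 0, 0], [0.0033, 0.0023, 0, 0], [0.0031, 0.0026, 0, 0], [0.0028, 0.0029, 0, 0], [0.0025, 0.0031, 0, 0], [0.0022, 0.0034, 0, 0], [0.0018, 0.0036, 0, 0], [0.0014, 0.0037, 0, 0]]
```

Request:
{"api": "play_rows", "payload": {
  "targets": [
    [0.0034, 0.0021, -0.0005, 0],
    [0, 0, 0, 0]
  ]
}}

```text
clock: 15.0
eef_pos: [471.3, 54.6, 161.0]
tool_rot: [-3.138, -0.0, 1.571]
contact_force: [-1.5, -1.8, 7.9]
grip_width: 15.2
finger_force: 30.0
```

Request:
{"api": "play_rows", "payload": {
  "targets": [
    [0.0033, 0.0023, 0, 0],
    [0, 0, 0, 0]
  ]
}}

```text
clock: 15.2
eef_pos: [473.7, 57.8, 160.9]
tool_rot: [-3.138, 0.0, 1.571]
contact_force: [-0.3, -1.8, 7.1]
grip_width: 14.9
finger_force: 30.0
```

```bash
python3 -c "
from h import *
s=r.read_state();p=s['eef_pos'];print(p)
tan((506,33.5),p,s['contact_force'],-.683)
arc((506,33.5),p[:2],.1,8)"
```

```text
[473.65497739  57.80020412 160.92664051]
r 40.5 turned 3.103  resist 1.6 radial(out) -0.8
r0 40.5 th0 2.497 [[0.0028, 0.0029, 0, 0], [0.0028, 0.0029, 0, 0], [0.0025, 0.0031, 0, 0], [0.0022, 0.0034, 0, 0], [0.0018, 0.0036, 0, 0], [0.0015, 0.0037, 0, 0], [0.0011, 0.0038, 0, 0], [0.0007, 0.0039, 0, 0]]
```

Request:
{"api": "play_rows", "payload": {
  "targets": [
    [0.0029, 0.0027, -0.0005, 0],
    [0, 0, 0, 0]
  ]
}}

```text
clock: 15.4
eef_pos: [476.2, 60.6, 161.0]
tool_rot: [-3.138, 0.0, 1.571]
contact_force: [-0.2, -1.8, 6.1]
grip_width: 15.5
finger_force: 30.0
```

Request:
{"api": "play_rows", "payload": {
  "targets": [
    [0.0027, 0.003, 0, 0],
    [0, 0, 0, 0]
  ]
}}

```text
clock: 15.6
eef_pos: [479.1, 63.3, 161.0]
tool_rot: [-3.138, -0.0, 1.571]
contact_force: [-1.1, -1.1, 5.9]
grip_width: 15.3
finger_force: 30.0
```

```bash
python3 -c "
from h import *
s=r.read_state();p=s['eef_pos'];print(p)
tan((506,33.5),p,s['contact_force'],-.683)
arc((506,33.5),p[:2],.1,8)"
```

```text
[479.10678099  63.33987662 161.01426877]
r 40.2 turned 3.296  resist 1.5 radial(out) -0.1
r0 40.2 th0 2.304 [[0.0024, 0.0032, 0, 0], [0.0022, 0.0033, 0, 0], [0.0019, 0.0035, 0, 0], [0.0015, 0.0037, 0, 0], [0.0011, 0.0038, 0, 0], [0.0007, 0.0039, 0, 0], [0.0003, 0.004, 0, 0], [-0.0001, 0.004, 0, 0]]
```

Request:
{"api": "play_rows", "payload": {
  "targets": [
    [0.0024, 0.0032, 0, 0],
    [0, 0, 0, 0]
  ]
}}

```text
clock: 15.8
eef_pos: [482.3, 65.8, 161.0]
tool_rot: [-3.138, -0.0, 1.571]
contact_force: [-0.5, -0.7, 5.5]
grip_width: 15.0
finger_force: 30.0
```

Request:
{"api": "play_rows", "payload": {
  "targets": [
    [0.0022, 0.0033, 0, 0],
    [0, 0, 0, 0]
  ]
}}

```text
clock: 16.0
eef_pos: [484.6, 67.4, 160.8]
tool_rot: [-3.135, 0.001, 1.571]
contact_force: [-3.7, -3.0, 7.8]
grip_width: 15.0
finger_force: 30.0
```

```bash
python3 -c "
from h import *
s=r.read_state();p=s['eef_pos'];print(p)
tan((506,33.5),p,s['contact_force'],-.683)
arc((506,33.5),p[:2],.1,8)"
```

```text
[484.57891078  67.44979905 160.8259767 ]
r 40.1 turned 3.467  resist 4.7 radial(out) -0.6
r0 40.1 th0 2.134 [[0.0018, 0.0036, 0, 0], [0.0016, 0.0037, 0, 0], [0.0012, 0.0038, 0, 0], [0.0008, 0.0039, 0, 0], [0.0005, 0.004, 0, 0], [0.0001, 0.004, 0, 0], [-0.0003, 0.004, 0, 0], [-0.0007, 0.0039, 0, 0]]
```

Request:
{"api": "play_rows", "payload": {
  "targets": [
    [0.0019, 0.0035, 0, 0],
    [0, 0, 0, 0]
  ]
}}

```text
clock: 16.2
eef_pos: [487.3, 69.0, 160.7]
tool_rot: [-3.133, 0.002, 1.571]
contact_force: [-4.8, -3.9, 9.4]
grip_width: 15.1
finger_force: 30.0
```

Request:
{"api": "play_rows", "payload": {
  "targets": [
    [0.0016, 0.0037, 0, 0],
    [0, 0, 0, 0]
  ]
}}

```text
clock: 16.4
eef_pos: [490.5, 70.5, 160.6]
tool_rot: [-3.132, 0.002, 1.571]
contact_force: [-7.2, -4.2, 9.9]
grip_width: 15.1
finger_force: 30.0
```

```bash
python3 -c "
from h import *
s=r.read_state();p=s['eef_pos'];print(p)
tan((506,33.5),p,s['contact_force'],-.683)
arc((506,33.5),p[:2],.1,8)"
```

```text
[490.47691859  70.52957141 160.59461307]
r 40.2 turned 3.632  resist 8.3 radial(out) -1.1
r0 40.2 th0 1.968 [[0.0012, 0.0038, 0, 0], [0.001, 0.0039, 0, 0], [0.0006, 0.004, 0, 0], [0.0002, 0.004, 0, 0], [-0.0002, 0.004, 0, 0], [-0.0006, 0.004, 0, 0], [-0.001, 0.0039, 0, 0], [-0.0014, 0.0038, 0, 0]]
```

Request:
{"api": "play_rows", "payload": {
  "targets": [
    [0.0012, 0.0038, 0, 0],
    [0, 0, 0, 0]
  ]
}}

```text
clock: 16.6
eef_pos: [493.7, 71.7, 160.5]
tool_rot: [-3.131, 0.002, 1.571]
contact_force: [-7.9, -3.1, 10.5]
grip_width: 15.0
finger_force: 30.0
```

```bash
python3 -c "
from h import *
s=r.read_state();p=s['eef_pos'];print(p)
tan((506,33.5),p,s['contact_force'],-.683)"
```

```text
[493.73871582  71.71750272 160.49663194]
r 40.1 turned 3.719  resist 8.5 radial(out) -0.5
```

Request:
{"api": "play_rows", "payload": {
  "targets": [
    [0.0002, 0.0018, 0, 0],
    [0, 0, 0, 0]
  ]
}}

```text
clock: 16.8
eef_pos: [495.0, 72.1, 160.5]
tool_rot: [-3.13, 0.001, 1.571]
contact_force: [-9.5, -3.5, 11.3]
grip_width: 15.0
finger_force: 30.0
```

```bash
python3 -c "
from h import *
s=r.read_state();p=s['eef_pos'];print(p)
tan((506,33.5),p,s['contact_force'],-.683)"
```

```text
[495.00092048  72.05170013 160.47212502]
r 40.1 turned 3.751  resist 10.1 radial(out) -0.7
```

Request:
{"api": "play_rows", "payload": {
  "targets": [
    [0, 0, 0, 0],
    [0, 0, 0, 0],
    [0, 0, 0, 0],
    [0, 0, 0, 0],
    [0, 0, -0.02, 0],
    [0, 0, -0.03, 0],
    [0, 0, -0.02, 0],
    [0, 0, 0, 0]
  ],
  "jaw": 0.5
}}

```text
clock: 17.6
eef_pos: [502.1, 72.7, 235.0]
tool_rot: [3.135, -0.001, 1.571]
contact_force: [0.5, 0.0, 0.8]
grip_width: 44.1
finger_force: 0.0
```

Request:
{"api": "play_rows", "payload": {
  "targets": [
    [0.001, 0.025, 0, 0],
    [0.001, 0.025, 0, 0],
    [0.001, 0.025, 0, 0],
    [0.001, 0.025, 0, 0],
    [0.001, 0.025, 0, 0],
    [0, 0, 0, 0],
    [0, 0, 0, 0]
  ]
}}

```text
clock: 18.3
eef_pos: [623.8, 77.3, 229.7]
tool_rot: [-3.138, 0.0, 1.571]
contact_force: [-0.1, 0.3, 0.5]
grip_width: 43.9
finger_force: 0.0
```

Run:
```python
from h import *
s=r.read_state();print(s["clock"],s["eef_pos"],s["contact_force"],s["grip_width"])
for c in("scene","top"):
    im=vision.capture(c)
    for n in("grip1",):
        print(c,n,[(np.round(d["at"]).tolist(),round(d["conf"],2)) for d in nets.mark_of(c,n) if d["at"][1]>-40])
```

```text
18.3 [623.84320697  77.31011899 229.670479  ] [-0.13437227  0.25286904  0.51709779] 43.89982721237698
scene grip1 [([495.0, 201.0, 170.0], 0.63), ([652.0, 198.0, 171.0], 0.44), ([623.0, 79.0, 170.0], 0.38)]
top grip1 [([500.0, 72.0, 172.0], 0.61)]
```

Request:
{"api": "play_rows", "payload": {
  "targets": [
    [0.001, 0.001, 0, 0],
    [0, 0, 0.02, 0],
    [0, 0, 0.02, 0],
    [0, 0, 0.02, 0],
    [0, 0, 0.008, 0],
    [0, 0, 0, 0],
    [0, 0, 0, 0]
  ]
}}

```text
clock: 19.2
eef_pos: [626.3, 78.4, 164.6]
tool_rot: [3.14, -0.0, 1.571]
contact_force: [0.9, -0.2, -0.2]
grip_width: 44.0
finger_force: 0.0
```

Request:
{"api": "play_rows", "payload": {
  "targets": [
    [0, 0, 0, 0],
    [0, 0, 0, 0],
    [0, 0, 0, 0],
    [0, 0, 0, 0],
    [0, 0, 0, 0],
    [0, 0, 0, 0],
    [0, 0, 0, 0]
  ],
  "jaw": 0
}}

```text
clock: 19.9
eef_pos: [625.8, 78.5, 164.1]
tool_rot: [-3.142, -0.0, 1.571]
contact_force: [-2.4, 0.9, 5.0]
grip_width: 15.1
finger_force: 30.0
```

```bash
python3 -c "
from h import *
s=r.read_state();p=s['eef_pos'];print(p,s['contact_force'])
arc((632,39.3),p[:2],.2,12)"
```

```text
[625.79120576  78.52908852 164.12403554] [-2.42153855  0.87070559  4.98086292]
r0 39.7 th0 1.728 [[0.0007, 0.0079, 0, 0], [-0.0011, 0.0079, 0, 0], [-0.0027, 0.0075, 0, 0], [-0.0041, 0.0068, 0, 0], [-0.0054, 0.0059, 0, 0], [-0.0065, 0.0047, 0, 0], [-0.0073, 0.0033, 0, 0], [-0.0078, 0.0018, 0, 0], [-0.008, 0.0002, 0, 0], [-0.0079, -0.0014, 0, 0], [-0.0074, -0.0029, 0, 0], [-0.0067, -0.0043, 0, 0]]
```

Request:
{"api": "play_rows", "payload": {
  "targets": [
    [0.0007, 0.0079, 0, 0],
    [-0.0011, 0.0079, 0, 0],
    [-0.0027, 0.0075, 0, 0],
    [-0.0041, 0.0068, 0, 0]
  ]
}}

```text
clock: 20.3
eef_pos: [656.8, 71.0, 164.0]
tool_rot: [3.141, 0.0, 1.571]
contact_force: [-3.5, -0.8, 5.6]
grip_width: 15.0
finger_force: 30.0
```

Request:
{"api": "play_rows", "payload": {
  "targets": [
    [-0.0054, 0.0059, 0, 0],
    [-0.0065, 0.0047, 0, 0],
    [-0.0073, 0.0033, 0, 0],
    [-0.0078, 0.0018, 0, 0]
  ]
}}

```text
clock: 20.7
eef_pos: [672.4, 44.2, 163.9]
tool_rot: [-3.141, -0.001, 1.571]
contact_force: [-3.8, 1.3, 5.3]
grip_width: 15.4
finger_force: 30.1
```

Request:
{"api": "play_rows", "payload": {
  "targets": [
    [-0.008, 0.0002, 0, 0],
    [-0.0079, -0.0014, 0, 0],
    [-0.0074, -0.0029, 0, 0],
    [-0.0067, -0.0043, 0, 0]
  ]
}}

```text
clock: 21.1
eef_pos: [664.4, 14.3, 164.0]
tool_rot: [3.14, -0.001, 1.571]
contact_force: [-1.0, 3.8, 4.3]
grip_width: 14.7
finger_force: 30.0
```

```bash
python3 -c "
from h import *
s=r.read_state();p=s['eef_pos'];print(p)
tan((632,39.3),p,s['contact_force'],1.728)
arc((632,39.3),p[:2],.1,12)"
```

```text
[664.42776152  14.30973889 164.0438203 ]
r 40.9 turned 2.385  resist 2.4 radial(out) -3.1
r0 40.9 th0 -0.657 [[-0.0025, -0.0033, 0, 0], [-0.0028, -0.0029, 0, 0], [-0.0025, -0.0031, 0, 0], [-0.0021, -0.0034, 0, 0], [-0.0018, -0.0036, 0, 0], [-0.0014, -0.0037, 0, 0], [-0.001, -0.0039, 0, 0], [-0.0007, -0.0039, 0, 0], [-0.0003, -0.004, 0, 0], [0.0001, -0.004, 0, 0], [0.0005, -0.004, 0, 0], [0.0009, -0.0039, 0, 0]]
```

Request:
{"api": "play_rows", "payload": {
  "targets": [
    [-0.0025, -0.0033, 0, 0],
    [0, 0, 0, 0]
  ]
}}

```text
clock: 21.3
eef_pos: [660.8, 10.7, 164.3]
tool_rot: [3.139, 0.001, 1.57]
contact_force: [0.6, -0.1, 3.4]
grip_width: 15.0
finger_force: 30.0
```

Request:
{"api": "play_rows", "payload": {
  "targets": [
    [-0.0027, -0.0031, 0, 0],
    [0, 0, 0, 0]
  ]
}}

```text
clock: 21.5
eef_pos: [657.8, 8.1, 164.3]
tool_rot: [3.139, 0.001, 1.571]
contact_force: [3.5, -1.6, 4.8]
grip_width: 14.7
finger_force: 30.0
```

Request:
{"api": "play_rows", "payload": {
  "targets": [
    [-0.0024, -0.0033, 0, 0],
    [0, 0, 0, 0]
  ]
}}

```text
clock: 21.7
eef_pos: [654.2, 5.6, 164.4]
tool_rot: [3.14, 0.001, 1.571]
contact_force: [4.3, -2.8, 4.8]
grip_width: 15.1
finger_force: 30.0
```

```bash
python3 -c "
from h import *
s=r.read_state();p=s['eef_pos'];print(p)
tan((632,39.3),p,s['contact_force'],1.728)
arc((632,39.3),p[:2],.1,10)"
```

```text
[654.18400142   5.55690881 164.41349197]
r 40.4 turned 2.717  resist 2.0 radial(out) 4.7
r0 40.4 th0 -0.989 [[-0.0017, -0.0037, 0, 0], [-0.0017, -0.0036, 0, 0], [-0.0013, -0.0038, 0, 0], [-0.0009, -0.0039, 0, 0], [-0.0005, -0.004, 0, 0], [-0.0001, -0.004, 0, 0], [0.0003, -0.004, 0, 0], [0.0007, -0.0039, 0, 0], [0.0011, -0.0039, 0, 0], [0.0014, -0.0037, 0, 0]]
```

Request:
{"api": "play_rows", "payload": {
  "targets": [
    [-0.0025, -0.0033, 0, 0],
    [0, 0, 0, 0]
  ]
}}

```text
clock: 21.9
eef_pos: [650.4, 3.2, 164.3]
tool_rot: [3.141, 0.001, 1.571]
contact_force: [3.4, -3.2, 6.3]
grip_width: 15.1
finger_force: 30.0
```

Request:
{"api": "play_rows", "payload": {
  "targets": [
    [-0.002, -0.0035, 0, 0],
    [0, 0, 0, 0]
  ]
}}

```text
clock: 22.1
eef_pos: [646.6, 1.4, 164.2]
tool_rot: [3.141, 0.001, 1.571]
contact_force: [1.8, -2.2, 5.9]
grip_width: 14.8
finger_force: 30.0
```

```bash
python3 -c "
from h import *
s=r.read_state();p=s['eef_pos'];print(p)
tan((632,38.3),p,s['contact_force'],1.728)
arc((632,38.3),p[:2],.1,10)"
```

```text
[646.60126008   1.41831826 164.19533701]
r 39.7 turned 2.922  resist 0.8 radial(out) 2.7
r0 39.7 th0 -1.194 [[-0.0016, -0.0037, 0, 0], [-0.0009, -0.0039, 0, 0], [-0.0005, -0.004, 0, 0], [-0.0001, -0.004, 0, 0], [0.0003, -0.004, 0, 0], [0.0007, -0.0039, 0, 0], [0.0011, -0.0039, 0, 0], [0.0015, -0.0037, 0, 0], [0.0018, -0.0036, 0, 0], [0.0022, -0.0034, 0, 0]]
```

Request:
{"api": "play_rows", "payload": {
  "targets": [
    [-0.0016, -0.0037, 0, 0],
    [0, 0, 0, 0]
  ]
}}

```text
clock: 22.3
eef_pos: [643.8, 0.5, 164.3]
tool_rot: [3.139, -0.0, 1.571]
contact_force: [4.9, -0.4, 4.8]
grip_width: 15.1
finger_force: 30.0
```

Request:
{"api": "play_rows", "payload": {
  "targets": [
    [-0.0011, -0.0039, 0, 0],
    [0, 0, 0, 0]
  ]
}}

```text
clock: 22.5
eef_pos: [640.7, -0.3, 164.3]
tool_rot: [3.137, -0.001, 1.571]
contact_force: [7.2, 0.7, 2.7]
grip_width: 14.7
finger_force: 30.0
```

```bash
python3 -c "
from h import *
s=r.read_state();p=s['eef_pos'];print(p)
tan((632,38.3),p,s['contact_force'],1.728)
arc((632,38.3),p[:2],.1,10)"
```

```text
[ 6.40655749e+02 -3.48526929e-01  1.64305453e+02]
r 39.6 turned 3.078  resist 7.2 radial(out) 0.9
r0 39.6 th0 -1.350 [[-0.0011, -0.0039, 0, 0], [-0.0003, -0.004, 0, 0], [0.0001, -0.004, 0, 0], [0.0005, -0.004, 0, 0], [0.0009, -0.0039, 0, 0], [0.0013, -0.0038, 0, 0], [0.0017, -0.0036, 0, 0], [0.002, -0.0035, 0, 0], [0.0024, -0.0032, 0, 0], [0.0027, -0.003, 0, 0]]
```

Nut B has seated, at about 7 N. Next come small steps up to 10 N.

Request:
{"api": "play_rows", "payload": {
  "targets": [
    [-0.0009, -0.0039, 0, 0],
    [0, 0, 0, 0]
  ]
}}

```text
clock: 22.7
eef_pos: [637.1, -1.0, 164.3]
tool_rot: [3.137, -0.001, 1.571]
contact_force: [9.1, 0.4, 2.5]
grip_width: 14.9
finger_force: 30.0
```

Request:
{"api": "play_rows", "payload": {
  "targets": [
    [-0.0003, -0.003, 0, 0],
    [0, 0, 0, 0]
  ]
}}

```text
clock: 22.9
eef_pos: [634.6, -1.3, 164.4]
tool_rot: [3.136, -0.001, 1.571]
contact_force: [9.7, 0.5, 2.2]
grip_width: 14.9
finger_force: 30.1
```

```bash
python3 -c "
from h import *
s=r.read_state();p=s['eef_pos'];print(p)
tan((632,38.3),p,s['contact_force'],1.728)"
```

```text
[634.60975242  -1.28371767 164.36373093]
r 39.7 turned 3.233  resist 9.7 radial(out) 0.1
```

Request:
{"api": "play_rows", "payload": {
  "targets": [
    [0, 0, 0, 0],
    [0, 0, 0, 0],
    [0, 0, 0, 0],
    [0, 0, 0, 0],
    [0, 0, -0.02, 0],
    [0, 0, -0.03, 0],
    [0, 0, -0.02, 0],
    [0, 0, 0, 0]
  ],
  "jaw": 0.5
}}

```text
clock: 23.7
eef_pos: [633.8, -1.9, 237.0]
tool_rot: [3.136, 0.0, 1.571]
contact_force: [-1.1, -0.3, 0.2]
grip_width: 44.4
finger_force: 0.0
```

Request:
{"api": "play_rows", "payload": {
  "targets": [
    [0.034, -0.0235, 0, 0],
    [0.034, -0.0235, 0, 0],
    [0.034, -0.0235, 0, 0],
    [0.034, -0.0235, 0, 0],
    [0.034, -0.0235, 0, 0],
    [0.034, -0.0235, 0, 0],
    [0, 0, 0, 0],
    [0, 0, 0, 0]
  ]
}}

```text
clock: 24.5
eef_pos: [489.9, 202.4, 232.2]
tool_rot: [-3.139, 0.001, 1.573]
contact_force: [-0.2, -0.1, 0.0]
grip_width: 44.1
finger_force: 0.0
```

Request:
{"api": "play_rows", "payload": {
  "targets": [
    [0, 0.002, 0, 0],
    [0, 0, 0.02, 0],
    [0, 0, 0.02, 0],
    [0, 0, 0.02, 0],
    [0, 0, 0.011, 0],
    [0, 0, 0, 0],
    [0, 0, 0, 0]
  ]
}}

```text
clock: 25.2
eef_pos: [493.9, 201.6, 162.9]
tool_rot: [3.142, 0.0, 1.57]
contact_force: [0.1, 0.5, 0.4]
grip_width: 44.0
finger_force: 0.0
```

Request:
{"api": "play_rows", "payload": {
  "targets": [
    [0, 0, 0, 0],
    [0, 0, 0, 0],
    [0, 0, 0, 0],
    [0, 0, 0, 0],
    [0, 0, 0, 0],
    [0, 0, 0, 0],
    [0, 0, 0, 0]
  ],
  "jaw": 0
}}

```text
clock: 25.9
eef_pos: [494.0, 202.4, 163.4]
tool_rot: [3.14, -0.001, 1.571]
contact_force: [0.8, 0.3, 2.3]
grip_width: 15.2
finger_force: 30.0
```

```bash
python3 -c "
from h import *
s=r.read_state();p=s['eef_pos'];print(p,s['contact_force'])
arc((499.3,161),p[:2],.2,12)"
```

```text
[493.97325892 202.44614597 163.36958169] [0.78549932 0.2535091  2.33538989]
r0 41.8 th0 1.699 [[-0.0016, 0.0082, 0, 0], [-0.0014, 0.0079, 0, 0], [-0.0029, 0.0074, 0, 0], [-0.0043, 0.0067, 0, 0], [-0.0056, 0.0057, 0, 0], [-0.0066, 0.0045, 0, 0], [-0.0074, 0.0031, 0, 0], [-0.0078, 0.0016, 0, 0], [-0.008, -0.0, 0, 0], [-0.0078, -0.0016, 0, 0], [-0.0074, -0.0031, 0, 0], [-0.0066, -0.0045, 0, 0]]
```

Request:
{"api": "play_rows", "payload": {
  "targets": [
    [-0.0006, 0.0082, 0, 0],
    [-0.0014, 0.0079, 0, 0],
    [-0.0029, 0.0074, 0, 0],
    [-0.0043, 0.0067, 0, 0]
  ]
}}

```text
clock: 26.3
eef_pos: [523.7, 193.4, 163.2]
tool_rot: [-3.141, -0.001, 1.571]
contact_force: [-2.9, 1.8, 4.9]
grip_width: 15.5
finger_force: 30.0
```

Request:
{"api": "play_rows", "payload": {
  "targets": [
    [-0.0056, 0.0057, 0, 0],
    [-0.0066, 0.0045, 0, 0],
    [-0.0074, 0.0031, 0, 0],
    [-0.0078, 0.0016, 0, 0]
  ]
}}

```text
clock: 26.7
eef_pos: [538.2, 165.8, 163.1]
tool_rot: [-3.14, -0.001, 1.571]
contact_force: [-3.7, 1.7, 5.3]
grip_width: 15.0
finger_force: 30.0
```

Request:
{"api": "play_rows", "payload": {
  "targets": [
    [-0.008, 0, 0, 0],
    [-0.0078, -0.0016, 0, 0],
    [-0.0074, -0.0031, 0, 0],
    [-0.0066, -0.0045, 0, 0]
  ]
}}

```text
clock: 27.1
eef_pos: [529.0, 136.2, 163.0]
tool_rot: [-3.141, -0.002, 1.57]
contact_force: [-2.2, 5.4, 4.8]
grip_width: 15.0
finger_force: 30.0
```

```bash
python3 -c "
from h import *
s=r.read_state();p=s['eef_pos'];print(p)
tan((499.3,161),p,s['contact_force'],1.699)
arc((499.3,161),p[:2],.1,12)"
```

```text
[529.019795   136.24843716 162.9515846 ]
r 38.7 turned 2.393  resist 2.7 radial(out) -5.2
r0 38.7 th0 -0.694 [[-0.0038, -0.0017, 0, 0], [-0.0027, -0.003, 0, 0], [-0.0023, -0.0032, 0, 0], [-0.002, -0.0035, 0, 0], [-0.0017, -0.0036, 0, 0], [-0.0013, -0.0038, 0, 0], [-0.0009, -0.0039, 0, 0], [-0.0005, -0.004, 0, 0], [-0.0001, -0.004, 0, 0], [0.0003, -0.004, 0, 0], [0.0007, -0.0039, 0, 0], [0.0011, -0.0038, 0, 0]]
```

```bash
python3 -c "
from h import *
s=r.read_state();p=s['eef_pos']
tan((497.5,162),p,s['contact_force'],1.657)
arc((497.5,162),p[:2],.1,12)"
```

```text
r 40.7 turned 2.342  resist 2.8 radial(out) -5.2
r0 40.7 th0 -0.685 [[-0.0025, -0.0032, 0, 0], [-0.0027, -0.003, 0, 0], [-0.0024, -0.0032, 0, 0], [-0.002, -0.0034, 0, 0], [-0.0017, -0.0036, 0, 0], [-0.0013, -0.0038, 0, 0], [-0.0009, -0.0039, 0, 0], [-0.0005, -0.004, 0, 0], [-0.0001, -0.004, 0, 0], [0.0003, -0.004, 0, 0], [0.0007, -0.0039, 0, 0], [0.001, -0.0039, 0, 0]]
```

Request:
{"api": "play_rows", "payload": {
  "targets": [
    [-0.0024, -0.0034, 0, 0],
    [0, 0, 0, 0]
  ]
}}

```text
clock: 27.3
eef_pos: [525.7, 133.1, 163.1]
tool_rot: [3.141, -0.0, 1.571]
contact_force: [-0.6, 2.3, 4.8]
grip_width: 15.3
finger_force: 30.0
```

Request:
{"api": "play_rows", "payload": {
  "targets": [
    [-0.0026, -0.0032, 0, 0],
    [0, 0, 0, 0]
  ]
}}

```text
clock: 27.5
eef_pos: [522.8, 130.6, 163.1]
tool_rot: [3.141, 0.0, 1.571]
contact_force: [1.3, 1.4, 5.9]
grip_width: 15.3
finger_force: 30.0
```

Request:
{"api": "play_rows", "payload": {
  "targets": [
    [-0.0024, -0.0032, 0, 0],
    [0, 0, 0, 0]
  ]
}}

```text
clock: 27.7
eef_pos: [519.5, 128.2, 163.1]
tool_rot: [3.141, 0.0, 1.571]
contact_force: [0.0, 2.6, 5.8]
grip_width: 15.3
finger_force: 30.0
```

```bash
python3 -c "
from h import *
s=r.read_state();p=s['eef_pos'];print(p)
tan((497.5,162),p,s['contact_force'],1.657)
arc((497.5,162),p[:2],.1,10)"
```

```text
[519.49985764 128.21008794 163.05015664]
r 40.3 turned 2.651  resist 1.5 radial(out) -2.2
r0 40.3 th0 -0.994 [[-0.0017, -0.0036, 0, 0], [-0.0017, -0.0036, 0, 0], [-0.0013, -0.0038, 0, 0], [-0.0009, -0.0039, 0, 0], [-0.0005, -0.004, 0, 0], [-0.0001, -0.004, 0, 0], [0.0003, -0.004, 0, 0], [0.0007, -0.0039, 0, 0], [0.0011, -0.0039, 0, 0], [0.0015, -0.0037, 0, 0]]
```

Request:
{"api": "play_rows", "payload": {
  "targets": [
    [-0.0017, -0.0036, 0, 0],
    [0, 0, 0, 0]
  ]
}}

```text
clock: 27.9
eef_pos: [515.9, 126.3, 163.1]
tool_rot: [3.141, 0.001, 1.571]
contact_force: [0.1, 1.5, 5.6]
grip_width: 15.2
finger_force: 30.0
```

Request:
{"api": "play_rows", "payload": {
  "targets": [
    [-0.0017, -0.0036, 0, 0],
    [0, 0, 0, 0]
  ]
}}

```text
clock: 28.1
eef_pos: [512.1, 124.6, 163.0]
tool_rot: [3.141, 0.0, 1.571]
contact_force: [1.3, 2.7, 5.9]
grip_width: 15.3
finger_force: 30.0
```

```bash
python3 -c "
from h import *
s=r.read_state();p=s['eef_pos'];print(p)
tan((497.5,162),p,s['contact_force'],1.657)
arc((497.5,162),p[:2],.1,10)"
```

```text
[512.10201366 124.57379513 163.04087314]
r 40.2 turned 2.856  resist 2.2 radial(out) -2.1
r0 40.2 th0 -1.199 [[-0.0011, -0.0039, 0, 0], [-0.0009, -0.0039, 0, 0], [-0.0005, -0.004, 0, 0], [-0.0001, -0.004, 0, 0], [0.0003, -0.004, 0, 0], [0.0007, -0.0039, 0, 0], [0.0011, -0.0038, 0, 0], [0.0015, -0.0037, 0, 0], [0.0018, -0.0036, 0, 0], [0.0022, -0.0033, 0, 0]]
```

Request:
{"api": "play_rows", "payload": {
  "targets": [
    [-0.0011, -0.0039, 0, 0],
    [0, 0, 0, 0]
  ]
}}

```text
clock: 28.3
eef_pos: [508.1, 123.4, 163.0]
tool_rot: [3.141, 0.001, 1.571]
contact_force: [0.5, 1.5, 6.6]
grip_width: 15.2
finger_force: 30.0
```

Request:
{"api": "play_rows", "payload": {
  "targets": [
    [-0.0008, -0.0039, 0, 0],
    [0, 0, 0, 0]
  ]
}}

```text
clock: 28.5
eef_pos: [505.7, 122.9, 163.3]
tool_rot: [3.138, -0.0, 1.571]
contact_force: [5.8, 1.7, 3.4]
grip_width: 15.1
finger_force: 30.0
```

```bash
python3 -c "
from h import *
s=r.read_state();p=s['eef_pos'];print(p)
tan((497.5,162),p,s['contact_force'],1.657)
arc((497.5,162),p[:2],.1,10)"
```

```text
[505.65488971 122.92167778 163.25762097]
r 39.9 turned 3.022  resist 6.0 radial(out) -0.5
r0 39.9 th0 -1.365 [[-0.0007, -0.0039, 0, 0], [-0.0002, -0.004, 0, 0], [0.0002, -0.004, 0, 0], [0.0006, -0.004, 0, 0], [0.001, -0.0039, 0, 0], [0.0013, -0.0038, 0, 0], [0.0017, -0.0036, 0, 0], [0.0021, -0.0034, 0, 0], [0.0024, -0.0032, 0, 0], [0.0027, -0.0029, 0, 0]]
```

Nut D has seated.

Request:
{"api": "play_rows", "payload": {
  "targets": [
    [-0.0006, -0.0039, 0, 0],
    [0, 0, 0, 0]
  ]
}}

```text
clock: 28.7
eef_pos: [502.4, 122.4, 163.3]
tool_rot: [3.136, -0.0, 1.571]
contact_force: [6.5, 2.6, 2.1]
grip_width: 15.1
finger_force: 30.0
```

Request:
{"api": "play_rows", "payload": {
  "targets": [
    [-0.0002, -0.004, 0, 0],
    [0, 0, 0, 0]
  ]
}}

```text
clock: 28.9
eef_pos: [498.9, 122.2, 163.3]
tool_rot: [3.135, -0.0, 1.571]
contact_force: [8.1, 2.4, 0.3]
grip_width: 14.8
finger_force: 30.0
```

```bash
python3 -c "
from h import *
s=r.read_state();p=s['eef_pos'];print(p)
tan((497.5,162),p,s['contact_force'],1.657)"
```

```text
[498.88036637 122.20692147 163.3450966 ]
r 39.8 turned 3.193  resist 8.2 radial(out) -2.1
```

Request:
{"api": "play_rows", "payload": {
  "targets": [
    [0.0003, -0.004, 0, 0],
    [0, 0, 0, 0]
  ]
}}

```text
clock: 29.1
eef_pos: [495.4, 122.4, 163.4]
tool_rot: [3.134, -0.0, 1.571]
contact_force: [9.7, 2.0, 0.2]
grip_width: 15.0
finger_force: 30.0
```

Request:
{"api": "play_rows", "payload": {
  "targets": [
    [0, 0, 0, 0]
  ]
}}

```text
clock: 29.2
eef_pos: [495.4, 122.3, 163.4]
tool_rot: [3.134, -0.0, 1.571]
contact_force: [10.2, 1.3, 0.1]
grip_width: 15.2
finger_force: 30.0
```

```bash
python3 -c "
from h import *
s=r.read_state();p=s['eef_pos'];print(p)
tan((497.5,162),p,s['contact_force'],1.657)"
```

```text
[495.40471988 122.34917505 163.4018951 ]
r 39.7 turned 3.281  resist 10.1 radial(out) -1.9
```

Request:
{"api": "play_rows", "payload": {
  "targets": [
    [0, 0, 0, 0],
    [0, 0, 0, 0],
    [0, 0, 0, 0],
    [0, 0, 0, 0],
    [0, 0, -0.02, 0],
    [0, 0, -0.03, 0],
    [0, 0, -0.03, 0],
    [-0.04, 0, 0, 0],
    [-0.04, 0, 0, 0],
    [-0.04, 0, 0, 0],
    [-0.04, 0, 0, 0],
    [-0.04, 0, 0, 0]
  ],
  "jaw": 0.5
}}

```text
clock: 30.4
eef_pos: [491.5, -78.8, 242.2]
tool_rot: [-3.14, -0.0, 1.571]
contact_force: [1.2, -0.2, -0.0]
grip_width: 44.1
finger_force: 0.0
```

Request:
{"api": "play_rows", "payload": {
  "targets": [
    [-0.04, 0, 0, 0],
    [-0.04, 0, 0, 0],
    [-0.04, 0, 0, 0],
    [0, 0, 0, 0],
    [0, 0, 0, 0],
    [0, 0, 0, 0],
    [0, 0, 0, 0]
  ]
}}

```text
clock: 31.1
eef_pos: [492.3, -196.2, 242.5]
tool_rot: [-3.141, -0.001, 1.572]
contact_force: [0.5, -0.7, -0.0]
grip_width: 44.5
finger_force: 0.0
```

Run:
```python
from h import *
s=r.read_state();print(s["clock"],s["eef_pos"],s["contact_force"],s["grip_width"])
for c in("scene","top"):
    im=vision.capture(c);cv2.imwrite(f"pics/{c}9.png",im[:,:,::-1])
    for n in("grip1","jar","pan","spare_seal"):
        print(c,n,[(np.round(d["at"]).tolist(),round(d["conf"],2)) for d in nets.mark_of(c,n)])
```

```text
31.1 [ 492.30818256 -196.15786571  242.49107763] [ 0.53131199 -0.68396917 -0.00605065] 44.48195796011397
scene grip1 [([489.0, 75.0, 176.0], 0.53), ([653.0, 202.0, 173.0], 0.46), ([498.0, 122.0, 173.0], 0.45), ([635.0, -2.0, 168.0], 0.44)]
scene jar [([600.0, 459.0, -5.0], 0.64)]
scene pan [([543.0, -436.0, 2.0], 0.89), ([507.0, 34.0, 115.0], 0.33)]
scene spare_seal [([396.0, 338.0, 4.0], 0.9)]
top grip1 [([642.0, 1.0, 170.0], 0.57), ([501.0, 71.0, 175.0], 0.44), ([494.0, 122.0, 171.0], 0.41), ([650.0, 197.0, 173.0], 0.38)]
top jar [([599.0, 460.0, 2.0], 0.79)]
top pan [([545.0, -436.0, 1.0], 0.88)]
top spare_seal [([600.0, 463.0, 2.0], 0.47)]
```

View pics/scene9.png

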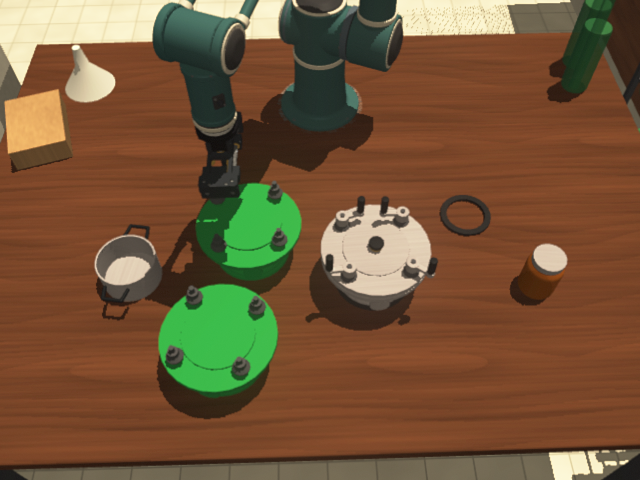

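The scene picture shows all four handles at their tightened positions, around (330,263), (362,204), (385,205) and (432,266). The jar, pan and seal have not moved, and the gripper is clear.

```bash
python3 -c "
from h import *
print(r.sign_off())"
```

```text
the job is handed in; nothing more can be done
None
```

I tightened all four nuts in cross order, with last handle readings of about 10.0, 10.1, 9.7 and 10.1 N, and let go. The jar, pan and spare seal have not moved, and I handed the job in at about 31 s; no verdict came back.

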